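# Open the tube transport box and keep its lid up

### The job

I need both hands to lift the rack out of the blue transport box, so open its hinged lid for me. Before touching the red slide catch, take the lid by its black handle and tug it gently upward to learn whether the catch holds it: if it is caught, slide the catch fully back and then raise the lid; if the lid comes free, leave the catch as it is. The lid drops shut by itself, so finish still gripping the handle, holding the lid at least 60 degrees open, and don't knock the tubes or anything beside the box.

Things in the scene. Friction and masses are not known exactly. Their poses are not given: they have to be found in the camera images.
- box: Blue transport box, 150 mm deep (its x), 240 mm wide (its y), 115 mm tall, fixed to the desk. Origin: centre of its underside, z up; its +x points from the front wall to the hinge side, away from the robot (yaw within 0.3 rad). On the front wall (x = -75 mm), to the right of the handle, is a black catch housing 40 mm deep, spanning y = -119 to -51 mm, its top at z = 104 mm.
- lid (a joint): Hinge of the lid in rad: 0 shut, grows as the front edge rises, stops at 1.45. The lid is a clear panel in a grey frame, 0.25 to 0.42 kg, its top face 128 mm above the desk when shut; it falls shut unless held. While caught it rises only about 2 mm at the front (0.02 rad) and then stops hard.
- lid_handle (a point): Middle of the lid's handle bar: black round bar, 11 mm thick, along the box's y, 58 mm straight between its two side arms (which run back to the lid at 36 mm either side). It stands 51 mm in front of the box's front wall and at 136 mm height when shut, with nothing under it but the desk, so fingers can close on it from above along the box's x; the bar can turn between the fingers while the lid swings.
- lid_hinge (a point): Middle of the lid's hinge line, which runs along the box's y at the rear top edge, height 118 mm; the handle bar swings about it at 206 mm radius.
- catch (a joint): Slide of the catch in m: 0 fully home (nearest the handle), 0.018 fully back; grows along the box's -y, away from the handle. It starts anywhere in its travel and stays where it is left; about 2.5 N moves it. The tongue inside the housing lies over a keeper on the lid when it is far enough home, and lets it go somewhere near mid travel; the exact point is not marked, so only a tug tells.
- catch_tab (a point): Grip point of the catch's red thumb tab: 10 mm thick along the box's y (the slide direction), 14 mm along x, standing 26 mm up from the top of the housing; this point lies 10 mm below its top, 16 mm above the housing, 25 mm in front of the box's front wall. Can be pinched from above along y.
- tubes: Rack of red-capped blood tubes, 92 x 186 x 97 mm, standing loose in the box. Origin: centre of its underside.
- bottle_green: Bystander: white dropper bottle with green cap, 33 mm across, 80 mm tall, standing at the left of the box; origin at its foot.
- bottle_black: Bystander: white dropper bottle with dark grey cap, 33 mm across, 80 mm tall, standing at the left of the box; origin at its foot.
- vial: Bystander: glass vial with blue cap, 14 mm across, 42 mm tall, standing in front of the box at the left; origin at its foot.
- well_plate: Bystander: flat clear plate with magenta drops, 112 x 79 x 7 mm, lying in front of the box; origin at the centre of its underside.

How it is judged:
By the outcome, as a careful person would: the job done as asked, in the order asked, and still so for the second after the job is handed in, while the arm keeps its last pose, push and grip.
It also fails if it takes over 64 s, if anything falls off the work surface, if the arm or the gripper's body presses on something with over 40 N, if the wrist force passes 120 N, or if a joint passes its speed limit or range.

### The arm

A 6-joint arm with a two-finger parallel gripper is mounted at the origin on a cart in front of the work surface, level with it; the furniture and walls round the work are solid. World frame = base frame: x ahead of the robot, y to its left, z up, the work surface at z = 0. Lengths are in m, angles in rad, forces in N, time in s.
With the tool pointing down it reaches from about 0.275 to 0.975 m from the base axis. Payload 8.4 kg.
Tool frame: the origin (TCP) lies midway between the tips of the shut fingers; the grasp point (between the pads) lies 19 mm behind it; z points along the fingers, y is the line along which they close (so a half turn about z gives the same grasp; the last joint's range is limited). The gripper opens to 92 mm and grips with 3 to 60 N. Pads are 20 mm wide; open, the fingers measure 128 mm over their backs; the gripper's body (75 mm by 189 mm) begins 69 mm behind the grasp point.
Start: joints at [-1.122, 0.353, 1.633, -0, 1.155, -0.002], TCP at [0.272, -0.563, 0.215] pointing down, gripper open.
Joint ranges: [-2.63, 2.63], [-0.92, 2.1], [0.06, 2.66], [-1.3, 4.44], [0, 2.69], [-3.02, 3.02]. Speed limits (rad/s): [2.22, 2.22, 2.79, 3.14, 3.14, 3.14].

### API

Orientations are given as a unit quaternion [w, x, y, z].
In Python, from plant import telemetry, eyes, robot gives the robot as it stands.
- The arm moves only by the tool carry_out, never from a script. Its argument "steps" is a list of rows, each an object of numbers: "dx", "dy", "dz": the shift along the tool's x, y, z in m; "spin": the turn about the tool's z in rad; "hand": the opening in per cent of the stroke, from 0 (shut) to 100 (fully open). In form: [{"dx": .., "dy": .., "dz": .., "spin": .., "hand": ..}, ...]. A call has 1 to 12 rows; each row shifts and turns the commanded pose from where the row before left it, along the tool's axes as they then stand; what a row does not reach is not made up. A row lasts 1/12 s, in which the tool goes at most 41.7 mm and 7.16 degrees, less where a joint would pass 70% of its speed; a pose out of reach is approached as far as the arm can. A call with a gripper value outside its range is refused whole. The fingers move at their own pace and stop on an object; "newtons" is the grip in N (left out, the last holds). Time passes only in rows, so rows that do not move let the fingers close. It gives the time, the measured TCP pose, the force, the opening and the grip force at its end, in the units of the state.
- telemetry.state(): the state, without advancing time (a new reading comes with each control period).
- eyes.grab_frame(name): name is "scene" or "top" or "wrist"; returns a dict with "color" (480x640x3 uint8, red, green, blue), "vertical_fov" (degrees; the focal length in pixels is half the picture's height over the tangent of half this angle, whatever the lens; pixels are square), "cx", "cy" (the principal point, pixels), "k1" (the pictures are not rectified: a ray, as slopes to the right and down, at radius r is drawn at 1 + k1 r^2 times it, then the intrinsics apply), "world_to_cam" (4x4, takes a point from world to camera coordinates); the wrist camera has in their place "tool_from_camera" (4x4, takes a point from camera to tool coordinates, whose origin is the TCP and whose axes are the flange's). Camera axes: x right, y down, z forward; pixel columns grow to the right and rows downward; lengths in m; the calibration is good to about 2 mm. A picture is of the moment at which its call begins: read the wrist's pose just before it. There is no depth.
- robot.close_job(): hands the job in; it is judged then, once.
Trained networks look in the newest picture that a camera, given by its name, has taken for a name from the list of things; names that differ only in an ending like _2 or _b are one class to them, and where a whole thing is asked for, a point or a joint stands for the part that bears it (a point fixed in the world has none). Each returns a list of dicts, best first, with "conf" (0 to 1); they miss things now and then, are a little off and sometimes report something else, mostly with a low value. They report only what shows in the picture. A call takes as long as a camera call.
- eyes.search_frame(camera, thing): "rect" ([left, top, right, bottom] in pixels, round what is visible of it).
The state is a dict: "time_s": time; "joint_pos": joint angles; "joint_vel": joint speeds; "effort": joint torques, N m; "tool_pos": TCP position; "eef_rot": TCP orientation; "ft_force": force on the tool from outside, world axes, zero at the start; "torque": the same for the moment, N m; "grip_width": finger opening in m; "grasp_force": force on a finger pad.
Only numpy, scipy, OpenCV 4.12 (cv2) and the standard library are available. Lean on these libraries where they do the work, as an engineer would, in place of code of your own. Each camera call takes 0.05 s, during which the arm holds its last target. There are 200 camera calls.

## Working session

There is one attempt and no reset: what is moved stays moved. The work goes in short steps, Python scripts to look and compute and a tool call to move; the robot and the scene stay as the last step left them, time stands still between calls to the robot, and variables do not carry over. Pictures are saved under pics/ and viewed, at most 10 in all, crops included, and the job is handed in when it is done.

Besides the shell and the picture viewer there is one more tool, called after ">>>" by a JSON object that holds its "fn" and its "kwargs", one argument or row to a line. carry_out: Moves the arm, as the interface text tells. Its arguments: {"type":"object","properties":{"steps":{"type":"array","items":{"type":"object","properties":{"dx":{"type":"number"},"dy":{"type":"number"},"dz":{"type":"number"},"spin":{"type":"number"},"hand":{"type":"number"}}}},"newtons":{"type":"number"}},"required":["steps"]}

```bash
ls; mkdir -p pics
python3 - <<'E'
from plant import telemetry, eyes
import cv2
s=telemetry.state(); print(s)
for c in ["scene","top"]:
    f=eyes.grab_frame(c); cv2.imwrite(f"pics/{c}0.png",f["color"][:,:,::-1])
    print(c,f["vertical_fov"],f["cx"],f["cy"],f["k1"],f["world_to_cam"])
    for t in ["box","lid_handle","catch_tab","vial","well_plate","bottle_green","bottle_black","tubes","lid"]:
        print(t,[(r["rect"],round(r["conf"],2)) for r in eyes.search_frame(c,t)[:2]])
E
```

```text
pics
{'time_s': 0.0, 'joint_pos': array([-1.12239958e+00,  3.53652018e-01,  1.63412863e+00, -7.12095010e-06,
        1.15519077e+00, -2.40185945e-03]), 'joint_vel': array([ 0.00164864,  0.00119148,  0.00046643,  0.000786  , -0.00016144,
        0.0025019 ]), 'effort': array([ 1.06758762e-03, -5.93845689e+01, -3.34206748e+01,  6.96762116e-02,
        2.33155210e-02, -9.30497390e-05]), 'tool_pos': array([ 0.27208593, -0.5621194 ,  0.21386363]), 'eef_rot': array([-6.71589334e-04,  9.74704389e-01,  2.23496932e-01, -1.55634623e-04]), 'ft_force': array([0.51388752, 0.0830828 , 0.28714031]), 'torque': array([ 0.00924041,  0.04531938, -0.00894178]), 'grasp_force': 0.0, 'grip_width': 0.09169081616049085}
scene 45.00949063610725 317.9830830912842 236.36996265362833 0.04228302429293161 [[-0.69926962 -0.71484237 -0.00473116  0.44184542]
 [-0.36267125  0.3604583  -0.85938314  0.27690483]
 [ 0.61602887 -0.59922467 -0.51131031  0.71962322]
 [ 0.          0.          0.          1.        ]]
box [([217.6, 181.7, 395.4, 313.7], 0.73)]
lid_handle [([212.9, 178.8, 384.4, 263.7], 0.8)]
catch_tab [([363.
[... 336 characters left out ...]
83.5, 258.7], 0.84)]
top 49.71507614230687 317.86091503864077 243.84041992107646 -0.12501615740724392 [[ 0.01334224 -0.99984441  0.01153856  0.04856514]
 [-0.99820352 -0.01399266 -0.05825753  0.55977122]
 [ 0.05840992 -0.01074055 -0.9982349   0.9086361 ]
 [ 0.          0.          0.          1.        ]]
box [([235.2, 138.6, 404.5, 282.6], 0.64)]
lid_handle [([236.1, 134.3, 403.6, 282.2], 0.74)]
catch_tab [([365.7, 263.4, 376.6, 278.4], 0.49), ([235.7, 133.0, 403.6, 281.9], 0.29)]
vial []
well_plate [([267.8, 265.8, 325.9, 334.4], 0.78)]
bottle_green [([219.8, 190.8, 242.3, 211.4], 0.58)]
bottle_black [([216.9, 144.6, 240.2, 168.1], 0.54)]
tubes []
lid [([234.3, 136.4, 404.3, 282.6], 0.62)]
```

Run:
```python
import cv2
a=cv2.imread("pics/top0.png")[110:350,190:510]; cv2.imwrite("pics/topc.png",cv2.resize(a,(800,600),interpolation=2))
a=cv2.imread("pics/scene0.png")[150:360,160:440]; cv2.imwrite("pics/scenec.png",cv2.resize(a,(800,600),interpolation=2))
```

```text
(no output)
```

View pics/topc.png

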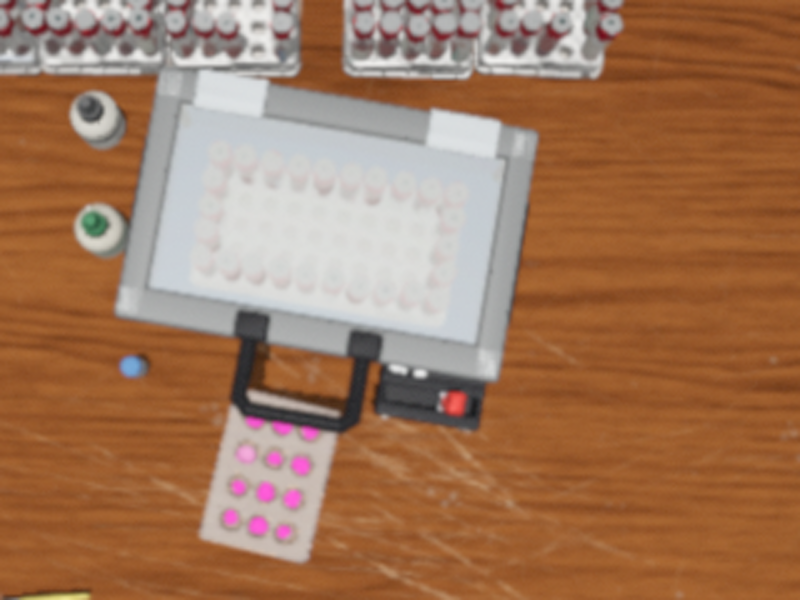

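View pics/scenec.png

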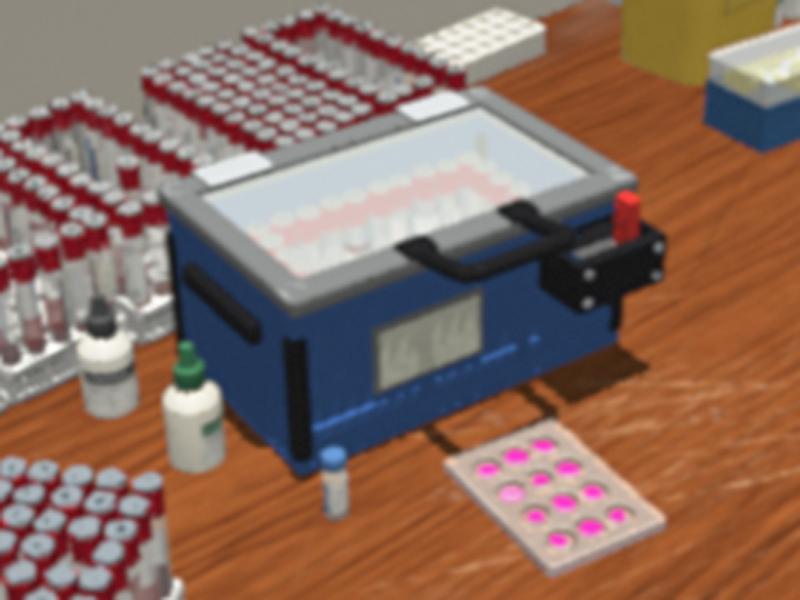

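The top view shows a grey lid at crop corners (160,72), (537,130), (498,380) and (117,315). The handle bar runs from (243,408) to (348,428), and the red tab top is at (455,402), far from the handle. The vial is at (132,366), and the well plate lies partly under the handle.

```bash
cat > h.py <<'E'
import numpy as np, cv2
def KD(f):
    F=240/np.tan(np.radians(f["vertical_fov"]/2))
    return np.array([[F,0,f["cx"]],[0,F,f["cy"]],[0,0,1]]),np.array([f["k1"],0,0,0,0.])
def toplane(f,px,z,W=None):
    K,D=KD(f); W=np.asarray(f["world_to_cam"] if W is None else W)
    n=cv2.undistortPoints(np.array(px,float).reshape(-1,1,2),K,D)[:,0]
    R=W[:3,:3];c=-R.T@W[:3,3]
    d=np.c_[n,np.ones(len(n))]@R
    return c+d*((np.atleast_1d(z)-c[2])/d[:,2])[:,None]
def proj(f,P,W=None):
    K,D=KD(f); W=np.asarray(f["world_to_cam"] if W is None else W)
    return cv2.projectPoints(np.array(P,float).reshape(-1,1,3),cv2.Rodrigues(W[:3,:3])[0],W[:3,3],K,D)[0][:,0]
E
python3 - <<'E'
from h import *
from plant import eyes
np.set_printoptions(precision=4,suppress=True)
f=eyes.grab_frame("top")
c=lambda *p:np.array(p,float)/2.5+[190,110]
L=toplane(f,c((160,72),(537,130),(498,380),(117,315)),.128)
H=toplane(f,c((243,408),(348,428)),.138)
T=toplane(f,c((455,402)),.130)
print(L,H,T)
ctr=L.mean(0); v=(L[0]+L[1]-L[2]-L[3])[:2]; u=(L[0]+L[3]-L[1]-L[2])[:2]
yx=np.arctan2(v[1],v[0]); yy=np.arctan2(-u[0],u[1]); print("yaw",yx,yy,np.linalg.norm(v)/2,np.linalg.norm(u)/2, "Hyaw",np.arctan2(-(H[0]-H[1])[0],(H[0]-H[1])[1]))
yaw=(yx+yy)/2; R=np.array([[np.cos(yaw),-np.sin(yaw)],[np.sin(yaw),np.cos(yaw)]])
print("box ctr",ctr); 
for n,P in [("H",H.mean(0)),("T",T[0])]: print(n,P,"in box",(P-ctr)[:2]@R)
V=toplane(f,c((132,366)),.042);print("vial",V,(V[0]-ctr)[:2]@R)
E
```

```text
[[ 0.719   0.1616  0.128 ]
 [ 0.6854 -0.0797  0.128 ]
 [ 0.5255 -0.0551  0.128 ]
 [ 0.5631  0.185   0.128 ]] [[0.5058 0.1043 0.138 ]
 [0.4944 0.0393 0.138 ]] [[ 0.5113 -0.0278  0.13  ]]
yaw -0.15074810939660588 -0.1469520149619443 0.15973631824410053 0.24330351028945493 Hyaw -0.1744527917629112
box ctr [0.6232 0.053  0.128 ]
H [0.5001 0.0718 0.138 ] in box [-0.1245  0.0003]
T [ 0.5113 -0.0278  0.13  ] in box [-0.0987 -0.0965]
vial [[0.5339 0.1864 0.042 ]] [-0.1081  0.1187]
```

>>> {"fn": "carry_out", "kwargs": {
  "steps": [
    {"dz":-0.004,"spin":-0.1214,"hand":39},
    {"dz":-0.004,"spin":-0.1214,"hand":39},
    {"dz":-0.004,"spin":-0.1214,"hand":39},
    {"dz":-0.004,"spin":-0.1214,"hand":39},
    {"dz":-0.004,"spin":-0.1214,"hand":39},
    {"dz":-0.004,"spin":-0.1214,"hand":39},
    {"dz":-0.004,"spin":-0.1214,"hand":39},
    {"dz":-0.004,"spin":-0.1214,"hand":39},
    {"dx":0}
  ]
}}

```text
invalid input at $.steps[0]: expected keys dx, dy, dz, spin, hand
```

>>> {"fn": "carry_out", "kwargs": {
  "steps": [
    {"dx":0.03,"dy":0.006},
    {"dx":0.03,"dy":0.006},
    {"dx":0.03,"dy":0.006},
    {"dx":0.03,"dy":0.006},
    {"dx":0.03,"dy":0.006},
    {"dx":0.03,"dy":0.006},
    {"dx":0.03,"dy":0.006},
    {"dx":0.03,"dy":0.006},
    {"dx":0.03,"dy":0.006},
    {"dx":0.03,"dy":0.006},
    {"dx":0.03,"dy":0.006},
    {"dx":0,"dy":0}
  ]
}}

```text
invalid input at $.steps[0]: expected keys dx, dy, dz, spin, hand
```

All keys are required in every row.

>>> {"fn": "carry_out", "kwargs": {
  "steps": [
    {"dx":0,"dy":0,"dz":-0.004,"spin":-0.1214,"hand":39},
    {"dx":0,"dy":0,"dz":-0.004,"spin":-0.1214,"hand":39},
    {"dx":0,"dy":0,"dz":-0.004,"spin":-0.1214,"hand":39},
    {"dx":0,"dy":0,"dz":-0.004,"spin":-0.1214,"hand":39},
    {"dx":0,"dy":0,"dz":-0.004,"spin":-0.1214,"hand":39},
    {"dx":0,"dy":0,"dz":-0.004,"spin":-0.1214,"hand":39},
    {"dx":0,"dy":0,"dz":-0.004,"spin":-0.1214,"hand":39},
    {"dx":0,"dy":0,"dz":-0.004,"spin":-0.1214,"hand":39},
    {"dx":0,"dy":0,"dz":0,"spin":0,"hand":39}
  ]
}}

```text
time_s: 1.8
tool_pos: [0.2725, -0.563, 0.2474]
eef_rot: [0.001, 0.756, 0.655, -0.0]
ft_force: [0.4, 0.3, -0.1]
grip_width: 0.0362
grasp_force: 0.0
```

>>> {"fn": "carry_out", "kwargs": {
  "steps": [
    {"dx":0.03,"dy":0.006,"dz":0,"spin":0,"hand":39},
    {"dx":0.03,"dy":0.006,"dz":0,"spin":0,"hand":39},
    {"dx":0.03,"dy":0.006,"dz":0,"spin":0,"hand":39},
    {"dx":0.03,"dy":0.006,"dz":0,"spin":0,"hand":39},
    {"dx":0.03,"dy":0.006,"dz":0,"spin":0,"hand":39},
    {"dx":0.03,"dy":0.006,"dz":0,"spin":0,"hand":39},
    {"dx":0.03,"dy":0.006,"dz":0,"spin":0,"hand":39},
    {"dx":0.03,"dy":0.006,"dz":0,"spin":0,"hand":39},
    {"dx":0.03,"dy":0.006,"dz":0,"spin":0,"hand":39},
    {"dx":0.03,"dy":0.006,"dz":0,"spin":0,"hand":39},
    {"dx":0.03,"dy":0.006,"dz":0,"spin":0,"hand":39},
    {"dx":0,"dy":0,"dz":0,"spin":0,"hand":39}
  ]
}}

```text
time_s: 2.8
tool_pos: [0.3873, -0.2421, 0.2465]
eef_rot: [-0.001, 0.758, 0.652, 0.001]
ft_force: [-0.9, 0.2, 0.2]
grip_width: 0.0359
grasp_force: 0.0
```

>>> {"fn": "carry_out", "kwargs": {
  "steps": [
    {"dx":0.0297,"dy":0.0059,"dz":0,"spin":0,"hand":39},
    {"dx":0.0297,"dy":0.0059,"dz":0,"spin":0,"hand":39},
    {"dx":0.0297,"dy":0.0059,"dz":0,"spin":0,"hand":39},
    {"dx":0.0297,"dy":0.0059,"dz":0,"spin":0,"hand":39},
    {"dx":0.0297,"dy":0.0059,"dz":0,"spin":0,"hand":39},
    {"dx":0.0297,"dy":0.0059,"dz":0,"spin":0,"hand":39},
    {"dx":0.0297,"dy":0.0059,"dz":0,"spin":0,"hand":39},
    {"dx":0.0297,"dy":0.0059,"dz":0,"spin":0,"hand":39},
    {"dx":0.0297,"dy":0.0059,"dz":0,"spin":0,"hand":39},
    {"dx":0.0297,"dy":0.0059,"dz":0,"spin":0,"hand":39},
    {"dx":0.0297,"dy":0.0059,"dz":0,"spin":0,"hand":39},
    {"dx":0,"dy":0,"dz":0,"spin":0,"hand":39}
  ]
}}

```text
time_s: 3.8
tool_pos: [0.5009, 0.0709, 0.2466]
eef_rot: [-0.0, 0.758, 0.652, 0.001]
ft_force: [-0.2, -0.1, 0.4]
grip_width: 0.0359
grasp_force: 0.0
```

Run:
```python
from h import *
import pickle
from plant import eyes,telemetry
s=telemetry.state(); f=eyes.grab_frame("wrist")
pickle.dump((s,f),open("w1.pkl","wb")); print(s["tool_pos"],f["tool_from_camera"])
cv2.imwrite("pics/w1.png",f["color"][:,:,::-1])
for t in ["lid_handle","catch_tab"]: print(t,eyes.search_frame("wrist",t)[:2])
```

```text
[0.50087437 0.07093365 0.24657433] [[-1.25526752e-04 -9.58371854e-01 -2.85522982e-01  8.05153405e-02]
 [ 9.99999726e-01 -3.28712350e-04  6.63701204e-04  8.17826280e-04]
 [-7.29927484e-04 -2.85522820e-01  9.58371633e-01 -1.70297898e-01]
 [ 0.00000000e+00  0.00000000e+00  0.00000000e+00  1.00000000e+00]]
lid_handle [{'rect': [312.5, 74.9, 585.3, 358.4], 'conf': 0.69}]
catch_tab [{'rect': [337.8, 308.3, 352.4, 342.5], 'conf': 0.77}]
```

View pics/w1.png

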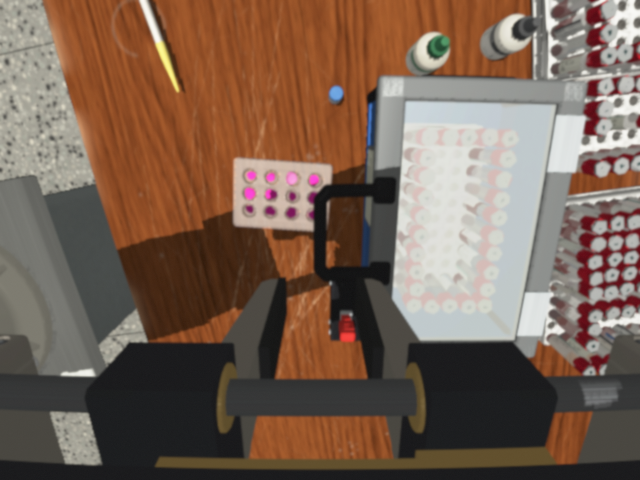

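The wrist view shows the handle bar at column 320 between rows 192 and 271, and the red tab around (346,328). The lid edges are close to upright, so the yaw is about right.

```bash
cat >> h.py <<'E'
from scipy.spatial.transform import Rotation as Ro
def wristW(s,f):
    q=s["eef_rot"]; T=np.eye(4); T[:3,:3]=Ro.from_quat([q[1],q[2],q[3],q[0]]).as_matrix(); T[:3,3]=s["tool_pos"]
    return np.linalg.inv(T@np.asarray(f["tool_from_camera"])),T
E
python3 - <<'E'
from h import *
import pickle
np.set_printoptions(precision=4,suppress=True)
s,f=pickle.load(open("w1.pkl","rb")); W,T=wristW(s,f)
P=toplane(f,[(320,200),(321,262),(320,232),(348,318),(391,78),(545,348),(368,100)],[.136,.136,.136,.130,.128,.128,.128],W)
print(P); print((P-T[:3,3])@T[:3,:3])
E
```

```text
[[ 0.5058  0.1     0.136 ]
 [ 0.4988  0.0482  0.136 ]
 [ 0.5019  0.074   0.136 ]
 [ 0.5144 -0.0104  0.13  ]
 [ 0.5722  0.1823  0.128 ]
 [ 0.6956 -0.0731  0.128 ]
 [ 0.5533  0.1692  0.128 ]]
[[ 0.0293  0.0004  0.1106]
 [-0.023   0.0012  0.1105]
 [ 0.003   0.0004  0.1106]
 [-0.0786  0.0254  0.1165]
 [ 0.1206  0.0537  0.1188]
 [-0.1134  0.214   0.1186]
 [ 0.1048  0.037   0.1188]]
```

>>> {"fn": "carry_out", "kwargs": {
  "steps": [
    {"dx":0.003,"dy":0.0005,"dz":0.018,"spin":0,"hand":39},
    {"dx":0,"dy":0,"dz":0.018,"spin":0,"hand":39},
    {"dx":0,"dy":0,"dz":0.018,"spin":0,"hand":39},
    {"dx":0,"dy":0,"dz":0.018,"spin":0,"hand":39},
    {"dx":0,"dy":0,"dz":0.018,"spin":0,"hand":39},
    {"dx":0,"dy":0,"dz":0.018,"spin":0,"hand":39},
    {"dx":0,"dy":0,"dz":0.0216,"spin":0,"hand":39},
    {"dx":0,"dy":0,"dz":0,"spin":0,"hand":39}
  ]
}}

```text
time_s: 4.62
tool_pos: [0.4973, 0.0684, 0.1139]
eef_rot: [-0.001, 0.759, 0.651, -0.002]
ft_force: [-1.2, -0.9, 0.5]
grip_width: 0.0362
grasp_force: 0.0
```

>>> {"fn": "carry_out", "kwargs": {
  "newtons": 25,
  "steps": [
    {"dx":0,"dy":0,"dz":0,"spin":0,"hand":0},
    {"dx":0,"dy":0,"dz":0,"spin":0,"hand":0},
    {"dx":0,"dy":0,"dz":0,"spin":0,"hand":0},
    {"dx":0,"dy":0,"dz":0,"spin":0,"hand":0},
    {"dx":0,"dy":0,"dz":0,"spin":0,"hand":0},
    {"dx":0,"dy":0,"dz":0,"spin":0,"hand":0}
  ]
}}

```text
time_s: 5.12
tool_pos: [0.5002, 0.0703, 0.1181]
eef_rot: [0.0, 0.758, 0.653, 0.0]
ft_force: [-3.2, -1.9, 7.2]
grip_width: 0.01
grasp_force: 25.0
```

>>> {"fn": "carry_out", "kwargs": {
  "steps": [
    {"dx":0,"dy":0,"dz":-0.001,"spin":0,"hand":0},
    {"dx":0,"dy":0,"dz":-0.001,"spin":0,"hand":0},
    {"dx":0,"dy":0,"dz":0,"spin":0,"hand":0}
  ]
}}

```text
time_s: 5.37
tool_pos: [0.5003, 0.0703, 0.1194]
eef_rot: [0.0, 0.758, 0.653, 0.0]
ft_force: [0.5, -1.2, -2.4]
grip_width: 0.0102
grasp_force: 25.0
```

>>> {"fn": "carry_out", "kwargs": {
  "steps": [
    {"dx":0,"dy":0,"dz":-0.001,"spin":0,"hand":0},
    {"dx":0,"dy":0,"dz":-0.001,"spin":0,"hand":0},
    {"dx":0,"dy":0,"dz":0,"spin":0,"hand":0}
  ]
}}

```text
time_s: 5.62
tool_pos: [0.5004, 0.0703, 0.1212]
eef_rot: [0.0, 0.758, 0.653, 0.0]
ft_force: [2.1, -2.5, -2.8]
grip_width: 0.0101
grasp_force: 25.0
```

>>> {"fn": "carry_out", "kwargs": {
  "steps": [
    {"dx":0,"dy":0,"dz":-0.001,"spin":0,"hand":0},
    {"dx":0,"dy":0,"dz":-0.001,"spin":0,"hand":0},
    {"dx":0,"dy":0,"dz":0,"spin":0,"hand":0}
  ]
}}

```text
time_s: 5.87
tool_pos: [0.5006, 0.0703, 0.1233]
eef_rot: [0.0, 0.758, 0.653, 0.0]
ft_force: [3.6, -2.5, -3.7]
grip_width: 0.0096
grasp_force: 25.0
```

>>> {"fn": "carry_out", "kwargs": {
  "steps": [
    {"dx":0,"dy":0,"dz":-0.001,"spin":0,"hand":0},
    {"dx":0,"dy":0,"dz":-0.001,"spin":0,"hand":0},
    {"dx":0,"dy":0,"dz":0,"spin":0,"hand":0}
  ]
}}

```text
time_s: 6.12
tool_pos: [0.5009, 0.0702, 0.1253]
eef_rot: [0.001, 0.758, 0.653, 0.001]
ft_force: [5.0, -3.6, -3.5]
grip_width: 0.0102
grasp_force: 25.0
```

>>> {"fn": "carry_out", "kwargs": {
  "steps": [
    {"dx":0,"dy":0,"dz":-0.001,"spin":0,"hand":0},
    {"dx":0,"dy":0,"dz":-0.001,"spin":0,"hand":0},
    {"dx":0,"dy":0,"dz":0,"spin":0,"hand":0}
  ]
}}

```text
time_s: 6.37
tool_pos: [0.5011, 0.0702, 0.1274]
eef_rot: [0.001, 0.758, 0.653, 0.001]
ft_force: [5.5, -3.7, -3.2]
grip_width: 0.0101
grasp_force: 25.0
```

The lid rose about 9 mm at a steady pull of about 3 N, so it is free and the catch stays untouched. Next I'll compute the arc rows.

Run:
```python
import numpy as np
a=np.linspace(.133,1.345,37); y=-.206*np.cos(a); z=.206*np.sin(a)
print([(round(p*1e3,1),round(-q*1e3,1)) for p,q in zip(np.diff(y),np.diff(z))])
```

```text
[(np.float64(1.0), np.float64(-6.9)), (np.float64(1.3), np.float64(-6.8)), (np.float64(1.5), np.float64(-6.8)), (np.float64(1.7), np.float64(-6.7)), (np.float64(1.9), np.float64(-6.7)), (np.float64(2.2), np.float64(-6.6)), (np.float64(2.4), np.float64(-6.5)), (np.float64(2.6), np.float64(-6.4)), (np.float64(2.8), np.float64(-6.3)), (np.float64(3.0), np.float64(-6.2)), (np.float64(3.2), np.float64(-6.1)), (np.float64(3.4), np.float64(-6.0)), (np.float64(3.6), np.float64(-5.9)), (np.float64(3.8), np.float64(-5.8)), (np.float64(4.0), np.float64(-5.6)), (np.float64(4.2), np.float64(-5.5)), (np.float64(4.4), np.float64(-5.4)), (np.float64(4.6), np.float64(-5.2)), (np.float64(4.8), np.float64(-5.0)), (np.float64(4.9), np.float64(-4.9)), (np.float64(5.1), np.float64(-4.7)), (np.float64(5.2), np.float64(-4.5)), (np.float64(5.4), np.float64(-4.4)), (np.float64(5.5), np.float64(-4.2)), (np.float64(5.7), np.float64(-4.0)), (np.float64(5.8), np.float64(-3.8)), (np.float64(5.9), np.float64(-3.6)), (np.float64(6.0), np.float64(-3.4)), (np.float64(6.2), np.float64(-3.2)), (np.float64(6.3), np.float64(-3.0)), (np.float64(6.4), np.float64(-2.8)), (np.float64(6.4), np.float64(-2.6)), (np.float64(6.5), np.float64(-2.3)), (np.float64(6.6), np.float64(-2.1)), (np.float64(6.7), np.float64(-1.9)), (np.float64(6.7), np.float64(-1.7))]
```

>>> {"fn": "carry_out", "kwargs": {
  "steps": [
    {"dx":-0.001,"dy":0.0018,"dz":-0.0069,"spin":0,"hand":0},
    {"dx":-0.001,"dy":0.0013,"dz":-0.0068,"spin":0,"hand":0},
    {"dx":0,"dy":0.0015,"dz":-0.0068,"spin":0,"hand":0},
    {"dx":0,"dy":0.0017,"dz":-0.0067,"spin":0,"hand":0},
    {"dx":0,"dy":0.0019,"dz":-0.0067,"spin":0,"hand":0},
    {"dx":0,"dy":0.0022,"dz":-0.0066,"spin":0,"hand":0},
    {"dx":0,"dy":0.0024,"dz":-0.0065,"spin":0,"hand":0},
    {"dx":0,"dy":0.0026,"dz":-0.0064,"spin":0,"hand":0},
    {"dx":0,"dy":0.0028,"dz":-0.0063,"spin":0,"hand":0},
    {"dx":0,"dy":0.003,"dz":-0.0062,"spin":0,"hand":0},
    {"dx":0,"dy":0,"dz":0,"spin":0,"hand":0},
    {"dx":0,"dy":0,"dz":0,"spin":0,"hand":0}
  ]
}}

```text
time_s: 7.37
tool_pos: [0.5204, 0.0665, 0.1929]
eef_rot: [-0.001, 0.758, 0.652, 0.001]
ft_force: [0.6, 6.2, -2.3]
grip_width: 0.0099
grasp_force: 25.0
```

>>> {"fn": "carry_out", "kwargs": {
  "steps": [
    {"dx":0.001,"dy":0.0032,"dz":-0.0061,"spin":0,"hand":0},
    {"dx":0,"dy":0.0034,"dz":-0.006,"spin":0,"hand":0},
    {"dx":0,"dy":0.0036,"dz":-0.0059,"spin":0,"hand":0},
    {"dx":0,"dy":0.0038,"dz":-0.0058,"spin":0,"hand":0},
    {"dx":0,"dy":0.004,"dz":-0.0056,"spin":0,"hand":0},
    {"dx":0,"dy":0.0042,"dz":-0.0055,"spin":0,"hand":0},
    {"dx":0,"dy":0.0044,"dz":-0.0054,"spin":0,"hand":0},
    {"dx":0,"dy":0.0046,"dz":-0.0052,"spin":0,"hand":0},
    {"dx":0,"dy":0.0048,"dz":-0.005,"spin":0,"hand":0},
    {"dx":0,"dy":0.0049,"dz":-0.0049,"spin":0,"hand":0},
    {"dx":0,"dy":0.0051,"dz":-0.0047,"spin":0,"hand":0},
    {"dx":0,"dy":0.0052,"dz":-0.0045,"spin":0,"hand":0}
  ]
}}

```text
time_s: 8.37
tool_pos: [0.5697, 0.0587, 0.2587]
eef_rot: [-0.001, 0.758, 0.653, -0.001]
ft_force: [-11.2, 2.3, 8.9]
grip_width: 0.0101
grasp_force: 25.0
```

>>> {"fn": "carry_out", "kwargs": {
  "steps": [
    {"dx":0,"dy":0.0054,"dz":-0.0044,"spin":0,"hand":0},
    {"dx":0,"dy":0,"dz":0,"spin":0,"hand":0}
  ]
}}

```text
time_s: 8.53
tool_pos: [0.5765, 0.0577, 0.264]
eef_rot: [-0.001, 0.758, 0.653, -0.001]
ft_force: [-10.8, 2.6, 10.5]
grip_width: 0.0099
grasp_force: 25.0
```

>>> {"fn": "carry_out", "kwargs": {
  "steps": [
    {"dx":0,"dy":-0.001,"dz":-0.0013,"spin":0,"hand":0},
    {"dx":0,"dy":-0.001,"dz":-0.0013,"spin":0,"hand":0},
    {"dx":0,"dy":0,"dz":0,"spin":0,"hand":0},
    {"dx":0,"dy":0,"dz":0,"spin":0,"hand":0}
  ]
}}

```text
time_s: 8.87
tool_pos: [0.576, 0.0577, 0.264]
eef_rot: [0.001, 0.758, 0.653, 0.0]
ft_force: [5.3, 0.9, -9.4]
grip_width: 0.0099
grasp_force: 25.0
```

Run:
```python
from h import *
from plant import eyes
f=eyes.grab_frame("scene")["color"][:,:,::-1][60:360,120:520]
cv2.imwrite("pics/s2.png",cv2.resize(f,(800,600),interpolation=2))
```

```text
(no output)
```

View pics/s2.png

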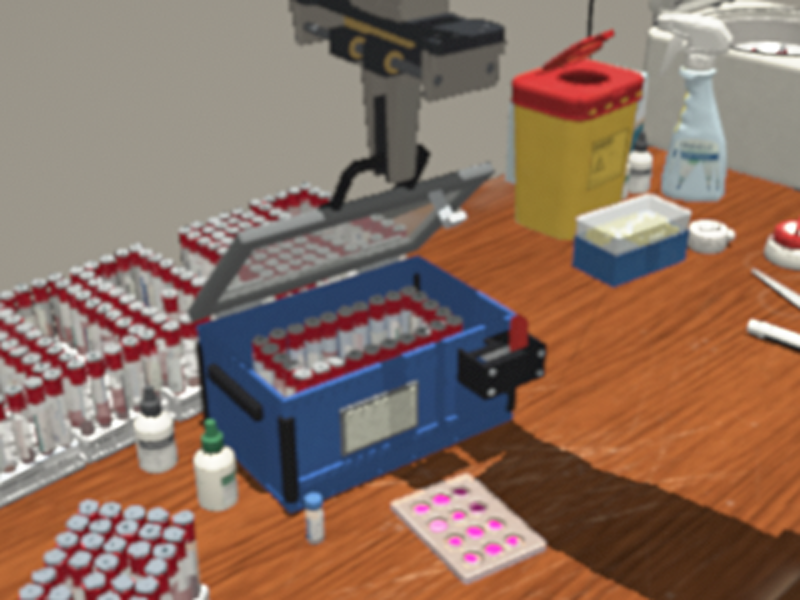

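The lid is about 48° open, with the bar in the fingers and everything else in its place. I'll continue along the arc.

>>> {"fn": "carry_out", "kwargs": {
  "steps": [
    {"dx":0,"dy":0.0062,"dz":-0.003,"spin":0,"hand":0},
    {"dx":0,"dy":0.0056,"dz":-0.004,"spin":0,"hand":0},
    {"dx":0,"dy":0.0057,"dz":-0.0038,"spin":0,"hand":0},
    {"dx":0,"dy":0.0058,"dz":-0.0036,"spin":0,"hand":0},
    {"dx":0,"dy":0.0059,"dz":-0.0036,"spin":0,"hand":0},
    {"dx":0,"dy":0,"dz":0,"spin":0,"hand":0},
    {"dx":0,"dy":0,"dz":0,"spin":0,"hand":0}
  ]
}}

```text
time_s: 9.5
tool_pos: [0.6044, 0.0533, 0.2833]
eef_rot: [0.0, 0.758, 0.652, 0.0]
ft_force: [-5.6, -3.2, 6.0]
grip_width: 0.0101
grasp_force: 25.0
```

>>> {"fn": "carry_out", "kwargs": {
  "steps": [
    {"dx":0,"dy":0.0058,"dz":-0.0042,"spin":0,"hand":0},
    {"dx":0,"dy":0.006,"dz":-0.0037,"spin":0,"hand":0},
    {"dx":0,"dy":0.0062,"dz":-0.0033,"spin":0,"hand":0},
    {"dx":0,"dy":0.0063,"dz":-0.003,"spin":0,"hand":0},
    {"dx":0,"dy":0,"dz":0,"spin":0,"hand":0},
    {"dx":0,"dy":0,"dz":0,"spin":0,"hand":0}
  ]
}}

```text
time_s: 10.0
tool_pos: [0.6287, 0.0494, 0.2958]
eef_rot: [0.0, 0.758, 0.652, -0.0]
ft_force: [3.0, -4.8, -9.5]
grip_width: 0.01
grasp_force: 25.0
```

>>> {"fn": "carry_out", "kwargs": {
  "steps": [
    {"dx":-0.0005,"dy":0.0064,"dz":-0.0014,"spin":0,"hand":0},
    {"dx":-0.0005,"dy":0.0065,"dz":-0.0017,"spin":0,"hand":0},
    {"dx":0,"dy":0.0066,"dz":-0.0016,"spin":0,"hand":0},
    {"dx":0,"dy":0.0066,"dz":-0.0016,"spin":0,"hand":0},
    {"dx":0,"dy":0,"dz":0,"spin":0,"hand":0},
    {"dx":0,"dy":0,"dz":0,"spin":0,"hand":0}
  ]
}}

```text
time_s: 10.5
tool_pos: [0.6543, 0.0454, 0.3039]
eef_rot: [0.0, 0.758, 0.653, 0.001]
ft_force: [-2.3, -2.8, 5.9]
grip_width: 0.0098
grasp_force: 25.0
```

Run:
```python
from h import *
from plant import eyes,telemetry
s=telemetry.state();print(s["tool_pos"],s["ft_force"])
f=eyes.grab_frame("scene")["color"][:,:,::-1][60:360,120:520]
cv2.imwrite("pics/s3.png",cv2.resize(f,(800,600),interpolation=2))
```

```text
[0.65429694 0.04535502 0.30393711] [-2.31408856 -2.76326771  5.87696143]
```

View pics/s3.png

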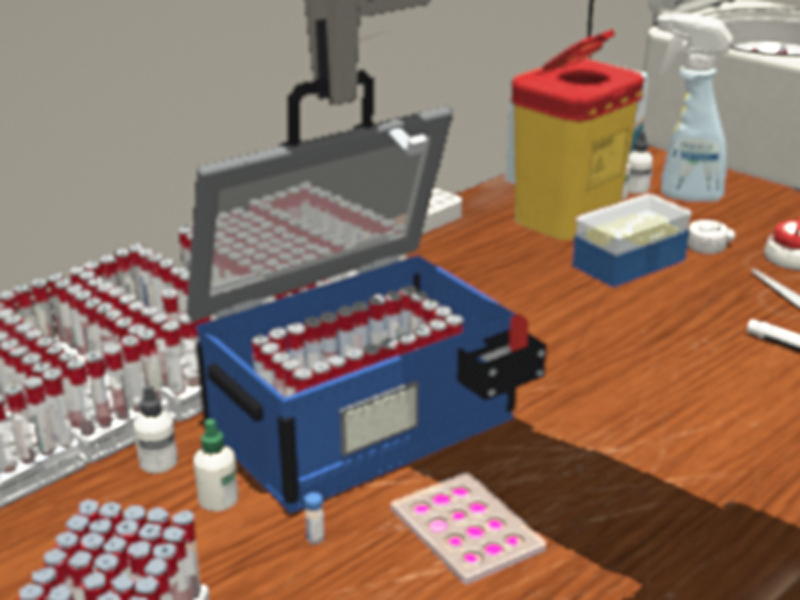

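The lid stands about 71° open with the bar held at about (330,90). The catch, tubes and items beside the box are in place.

```bash
python3 -c "
from plant import robot
print(robot.close_job())"
```

```text
the job is handed in; nothing more can be done
None
```

The gentle tug showed the lid was free, so I left the catch where it was; the arm is still gripping the handle with the lid about 71° open, the tubes and the things beside the box looked undisturbed in the last picture, and the job is handed in.

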